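Put the packing tools back on their own outline tiles

TASK

On the bench lie four grey tiles: three carry the dark outline of a tool and the fourth is blank. The tape roll, the glue bottle and the box cutter each lie on another one's outline; put each on its own outline, centred on it, the bottle upright, the roll flat and the cutter lying along its bar (either way round), parking one on the blank tile or another free spot meanwhile. Leave the mug, the scissors and the marker where they are.

Things in the scene. Friction and masses are not known exactly. Their poses are not given: they have to be found in the camera images.
- tape_roll: brown roll of packing tape lying flat, 114 mm across, 48 mm high, 210 g or so, hollow core about 74 mm across and open from above, so its wall is about 18 to 20 mm thick; a good grasp is across the wall, one finger in the core, best where its own x or y axis crosses the wall, 46 mm from the centre. Origin at the centre of its underside, z up. Belongs on tape_tile
- glue_bottle: white squeeze bottle with a thin red nozzle, standing upright, 121 mm high with the nozzle; the body is about 42 mm across (38 mm between its own x faces or y faces, where it is best gripped) and 88 mm high, rigid, 85 g or so. Origin at the centre of its underside, z up. Belongs on glue_tile
- box_cutter: orange box cutter lying flat, 158 mm long, 21 mm wide, 17 mm high (its rigid body is 20 mm wide and 14 mm high, from 79 mm behind to 51 mm ahead of the origin along x), 62 g or so. Origin at the middle of its length, on its underside; x along its length, z up; grip it across its width near the origin or up to 25 mm behind it. Belongs on cutter_tile
- cutter_tile: fixed grey plastic bench tile, 210 x 130 mm and 6 mm thick (flat top 6 mm above the bench), small screw heads in the corners; origin at the centre of its underside, x along its 210 mm length, z up. On it a dark bar with round ends, 168 x 30 mm, centred, along the tile's x: the place of the box cutter. The tape roll lies on it at the start
- tape_tile: fixed grey plastic bench tile, 210 x 130 mm and 6 mm thick (flat top 6 mm above the bench), small screw heads in the corners; origin at the centre of its underside, x along its 210 mm length, z up. On it a wide dark ring, 122 mm outside, 68 mm inside, centred: the place of the tape roll. The glue bottle stands on it at the start
- glue_tile: fixed grey plastic bench tile, 210 x 130 mm and 6 mm thick (flat top 6 mm above the bench), small screw heads in the corners; origin at the centre of its underside, x along its 210 mm length, z up. On it one small dark disc, 52 mm across, centred: the place of the glue bottle. The box cutter lies on it at the start
- blank_tile: fixed grey plastic bench tile, 210 x 130 mm and 6 mm thick (flat top 6 mm above the bench), small screw heads in the corners; origin at the centre of its underside, x along its 210 mm length, z up. It bears no outline and is empty at the start: a free spot on which a tool may be parked
- mug: white mug, 81 mm wide, 97 mm high, a bystander beside the tiles; not to be moved. Origin on its underside, z up
- scissors: black-handled scissors, 206 x 84 x 11 mm, a bystander lying on the bench beside the tiles; not to be moved. Origin at the middle of its underside, x towards the points
- marker: white felt marker with a blue cap, 147 x 18 x 20 mm, a bystander lying behind the tiles; not to be moved. Origin at the middle of its underside, x along its length
Not all that is in view belongs to the job. Of the things that look like the glue_bottle, the largest one is meant.

How it is judged (in metres and radians):
At the end, for the whole second after the job is handed in: Each tool rests on its own tile, its centre within 15 mm of the outline's centre, sitting flat on the tile (the bottle upright, all within 0.1 rad); the cutter lies along its bar within 0.17 rad, either way round; everything is released and at rest (horizontal distance between tape_roll and tape_tile below 0.015 m and z of tape_roll in the frame of tape_tile between 0.002 and 0.01 m and angle between each of tape_roll, glue_bottle, box_cutter's own z axis and vertical below 0.1 rad and linear speed of each of tape_roll, glue_bottle, box_cutter below 0.02 m/s and angular speed of each of tape_roll, glue_bottle, box_cutter below 0.2 rad/s and horizontal distance between glue_bottle and glue_tile below 0.015 m and z of glue_bottle in the frame of glue_tile between 0.002 and 0.01 m and horizontal distance between box_cutter and cutter_tile below 0.015 m and z of box_cutter in the frame of cutter_tile between 0.002 and 0.01 m and angle between the x axis of box_cutter and the x axis of cutter_tile, either way round below 0.17 rad); the robot touches nothing.
It fails at once if the mug is shifted by more than 30 mm (distance of mug from where it was at the start of the episode above 0.03 m).
It fails at once if the scissors is shifted by more than 30 mm (distance of scissors from where it was at the start of the episode above 0.03 m).
It fails at once if the marker is shifted by more than 30 mm (distance of marker from where it was at the start of the episode above 0.03 m).
It also fails if it takes over 104 s, if anything falls off the work surface, if the arm or the gripper's body presses on something with over 40 N, if the wrist force passes 120 N, or if a joint passes its speed limit or range.

ROBOT

A 7-joint arm with a two-finger parallel gripper is mounted at the origin on a cart in front of the work surface, level with it; the furniture and walls round the work are solid. World frame = base frame: x ahead of the robot, y to its left, z up, the work surface at z = 0. Lengths are in mm, angles in rad, forces in N, time in s.
With the tool pointing down it reaches from about 400 to 875 mm from the base axis. Payload 4.4 kg.
Tool frame: the origin (TCP) lies at the very end of the fingers, on their centre line; the grasp point (between the pads) lies 19 mm behind it; z points along the fingers, y is the direction in which the jaws open and shut (so a half turn about z gives the same grasp; the last joint's range is limited). The gripper opens to 85 mm and grips with 20 to 120 N. Pads are 22 mm wide; open, the fingers measure 114 mm over their backs; the gripper's body (76 mm by 85 mm) begins 54 mm behind the grasp point. The pads swing forward as they close: fully open they stand 13 mm farther back than shut.
Start: joints at [1.08, 0.628, 0.038, 1.517, -0.027, 0.996, -0.02], TCP at [267.918, -592.231, 231.313] pointing down, gripper open.
Joint ranges: [-3.06, 3.06], [-0.37, 2.12], [-1.25, 1.32], [0.18, 2.47], [-1.1, 4.24], [0.23, 1.98], [-2.94, 2.94]. Speed limits (rad/s): [2.57, 2.57, 3.14, 3.14, 3.14, 3.14, 3.14].

INTERFACE

Orientations are given as [roll, pitch, yaw] about the fixed x, y, z axes, in that order (R = Rz(yaw) Ry(pitch) Rx(roll)).
In Python, from cell import read_state, get_image, calibration, finish_job gives the robot as it stands. The module is installed in compiled form; this text tells all that it offers.
- The arm moves only by the tool apply_moves, never from a script. Its argument "increments" is a list of rows, each an object of numbers: "tx", "ty", "tz": the shift along the world's x, y, z in m; "rx", "ry", "rz": the turn, a rotation vector about the world's x, y, z in units of 5 degrees (1.0 is 5 degrees); "claw": the finger opening in m, from 0 to 0.0854. In form: [{"tx": .., "ty": .., "tz": .., "rx": .., "ry": .., "rz": .., "claw": ..}, ...]. A call has 1 to 12 rows; each row is the pose to reach, as a shift and turn from the pose commanded when the call began; what a row does not reach only later rows make up. A row lasts 1/10 s, in which the tool goes at most 50 mm and 8.59 degrees, less where a joint would pass 70% of its speed; a pose out of reach is approached as far as the arm can. A call with a gripper value outside its range is refused whole. The fingers move at their own pace and stop on an object; the grip force is fixed at half the most. Time passes only in rows, so rows that repeat a pose let the fingers close. It gives the time, the measured TCP pose, the force and the opening at its end, in the units of the state.
- read_state(): the state, without advancing time (a new reading comes with each control period).
- get_image(name): name is "side" or "top"; returns the picture (384x512x3 uint8, red, green, blue); there is no depth.
- calibration(name): a dict with "camera_matrix" (3x3 intrinsics, pixels), "origin" and "attitude" of the camera in the world. Camera axes: x right, y up, looking along -z (the intrinsics and any distortion apply to the point x, -y, -z); pixel columns grow to the right and rows downward; lengths in mm; the calibration is good to about 2 mm. A picture is of the moment at which its call begins. calibration takes no time and is no camera call.
- finish_job(): hands the job in, once; it reports no verdict.
The state is a dict: "clock": time; "qpos": joint angles; "qd": joint speeds; "tau": joint torques, N m; "eef_pos": TCP position; "tool_rot": TCP orientation; "force": force on the tool from outside, world axes, zero at the start; "torque": the same for the moment, N m; "width": finger opening in mm.
Only numpy, scipy, OpenCV 4.12 (cv2) and the standard library are available. Lean on these libraries where they do the work, as an engineer would, in place of code of your own. Each camera call takes 0.05 s, during which the arm holds its last target. There are 200 camera calls.

## Working session

There is one attempt and no reset: what is moved stays moved. The work goes in short steps, Python scripts to look and compute and a tool call to move; the robot and the scene stay as the last step left them, time stands still between calls to the robot, and variables do not carry over. Pictures are saved under pics/ and viewed, about 12 in all and at most 16, crops included, and the job is handed in when it is done.

Besides the shell and the picture viewer there is one more tool, called by a JSON object that holds its "api" and its "payload", one argument or row to a line. apply_moves: Moves the arm, as the interface text tells. Its arguments: {"type":"object","properties":{"increments":{"type":"array"}},"required":["increments"]}

```bash
mkdir -p pics; python3 - <<'E'
from cell import *
import cv2
for n in("top","side"):
    cv2.imwrite(f"pics/{n}0.png",cv2.cvtColor(get_image(n),cv2.COLOR_RGB2BGR)); print(calibration(n))
print(read_state())
E
```

```text
{'camera_matrix': array([[477.45348818,   0.        , 256.39152139],
       [  0.        , 477.45348818, 194.97110387],
       [  0.        ,   0.        ,   1.        ]]), 'origin': array([ 260.8554979 ,  -19.14636867, 1813.33748386]), 'attitude': array([ 0.18520094,  0.01878075, -1.59086818])}
{'camera_matrix': array([[403.73141995,   0.        , 252.50230283],
       [  0.        , 403.73141995, 187.25269535],
       [  0.        ,   0.        ,   1.        ]]), 'origin': array([368.52937546, 992.29115793, 849.0975072 ]), 'attitude': array([ 0.88954257, -0.00681204, -2.93637767])}
{'clock': 0.1, 'qpos': array([ 1.08019779,  0.6292312 ,  0.03847183,  1.5182518 , -0.0269875 ,
        0.99627771, -0.02003295]), 'qd': array([ 0.00087772, -0.00145162,  0.00107037, -0.00125965, -0.00073834,
       -0.00041113,  0.00070173]), 'tau': array([ 2.61150766e-03, -5.64525640e+01,  1.23004429e+00, -1.93971330e+01,
        1.12019404e-02,  5.38170090e-03,  2.68527195e-06]), 'eef_pos': array([ 267.6770343 , -591.73159816,  230.50125171]), 'tool_rot': array([-3.13994378e+00,  4.12318606e-05,  4.24750889e-01]), 'force': array([ 0.22243523, -1.06166209, -0.53953958]), 'torque': array([ 0.0146848 , -0.00988331,  0.02300803]), 'width': 85.51244515128262}
```

View pics/top0.png

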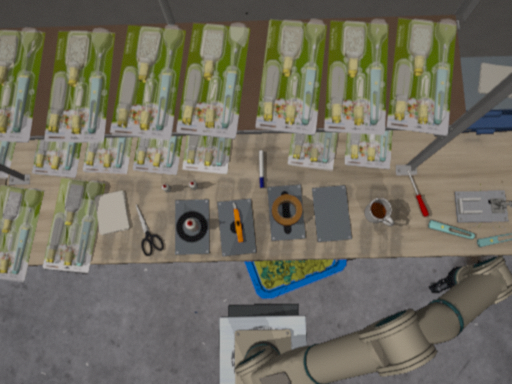

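View pics/side0.png

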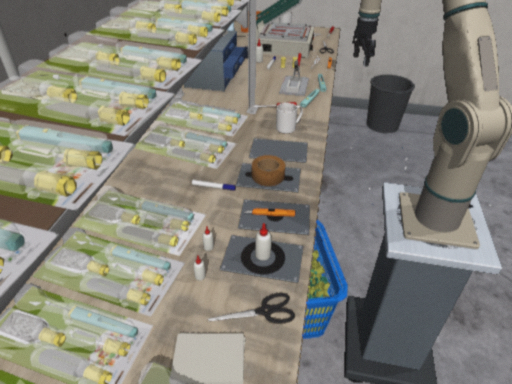

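The top view shows tape tile (192,226) with the bottle, glue tile (237,227) with the cutter, cutter tile (287,212) with the roll, and the blank tile (332,213). The mug is at (380,210), the scissors at (148,232) and the marker at (262,168).

```bash
cat > h.py <<'E'
import numpy as np, cv2
from cell import *
from scipy.spatial.transform import Rotation as Ro
def cam(n):
    c=calibration(n); return c["camera_matrix"],c["origin"],Ro.from_euler("xyz",c["attitude"]).as_matrix()
def ray(n,uv,z):
    K,o,R=cam(n); uv=np.atleast_2d(np.asarray(uv,float)); p=np.c_[uv,np.ones(len(uv))]@np.linalg.inv(K).T
    d=(p*[1,-1,-1])@R.T; return o+d*((z-o[2])/d[:,2])[:,None]
def proj(n,P):
    K,o,R=cam(n); q=(np.atleast_2d(P)-o)@R*[1,-1,-1]; q=q@K.T; return q[:,:2]/q[:,2:]
def snap(n,f):
    im=cv2.cvtColor(get_image(n),cv2.COLOR_RGB2BGR); cv2.imwrite("pics/"+f,im); return im
def rect(n,im,z,x0,x1,y0,y1,s=1.5):
    "rectified map of plane z: image up = +x, left = +y; s mm per px"
    xs=np.arange(x1,x0,-s); ys=np.arange(y1,y0,-s); X,Y=np.meshgrid(xs,ys,indexing="ij")
    uv=proj(n,np.c_[X.ravel(),Y.ravel(),np.full(X.size,z)]).reshape(*X.shape,2).astype(np.float32)
    return cv2.remap(im,uv[...,0],uv[...,1],cv2.INTER_CUBIC)
E
python3 - <<'E'
from h import *
im=cv2.imread("pics/top0.png")
print(ray("top",[[192,226],[237,227],[287,212],[332,213],[380,210],[148,232],[262,168]],6).round())
s=read_state();print(proj("top",s["eef_pos"]),proj("side",s["eef_pos"]))
# tile fit: grey mask in the rectified map
r=rect("top",im,6,300,800,-500,500,1.5)
r2=rect("side",cv2.imread("pics/side0.png"),6,300,800,-500,500,1.5)
out=np.vstack([r,r2])
cv2.imwrite("pics/rect0.png",out[:, :]); print(out.shape)
E
```

```text
[[ 486.  256.    6.]
 [ 478.   84.    6.]
 [ 531. -108.    6.]
 [ 523. -279.    6.]
 [ 531. -462.    6.]
 [ 466.  424.    6.]
 [ 706.  -16.    6.]]
[[442.01846041 278.67574181]] [[359.1314721   64.35813957]]
(668, 667, 3)
```

View pics/rect0.png

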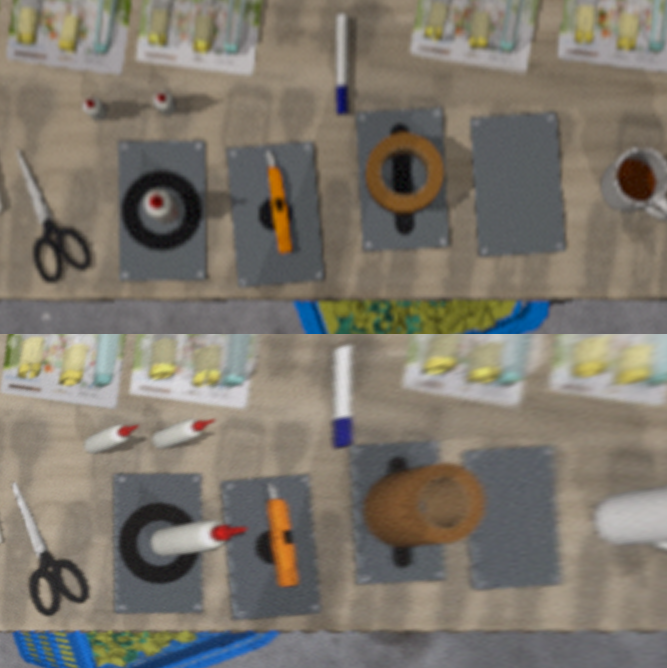

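```bash
cat >> h.py <<'E'
def blobs(n,im,z,lo,hi,amin,box=(300,800,-500,500),s=1.0,hull=True,k=5):
    r=rect(n,im,z,*box,s); hsv=cv2.cvtColor(r,cv2.COLOR_BGR2HSV); m=cv2.inRange(hsv,np.array(lo),np.array(hi))
    m=cv2.morphologyEx(m,cv2.MORPH_OPEN,np.ones((k,k))); out=[]
    for c in cv2.findContours(m,cv2.RETR_EXTERNAL,cv2.CHAIN_APPROX_NONE)[0]:
        if cv2.contourArea(c)<amin: continue
        (cx,cy),(w,h),a=cv2.minAreaRect(c); b=cv2.boxPoints(((cx,cy),(w,h),a))
        e=max((b[1]-b[0],b[2]-b[1]),key=np.linalg.norm); d=np.array([-e[1],-e[0]]); ang=np.arctan2(d[1],d[0]); ang=(ang+np.pi/2)%np.pi-np.pi/2
        out.append((round(box[1]-cy*s,1),round(box[3]-cx*s,1),round(max(w,h)*s),round(min(w,h)*s),round(ang,3)))
    return out
GREY=((95,20,60),(125,90,130)); OR=((5,170,130),(20,255,255)); BR=((8,110,40),(18,220,220))
E
python3 - <<'E'
from h import *
for n in("top","side"):
    im=cv2.imread(f"pics/{n}0.png"); print(n)
    r=cv2.cvtColor(rect(n,im,6,300,800,-500,500,1.0),cv2.COLOR_BGR2HSV)
    for nm,(x,y) in dict(tile=(480,-280),tile2=(420,250),cut=(450,78),roll=(531,-154),bench=(420,-200)).items(): print(nm,r[800-x,500-y])
    print("grey",*blobs(n,im,6,*GREY,3000),sep="\n ")
    print("cutter",*blobs(n,im,18,*OR,800,k=3),sep="\n ")
    print("roll",*blobs(n,im,54,*BR,1500,box=(300,700,-300,0)),sep="\n ")
E
```

```text
top
tile [100  23  98]
tile2 [113  11  94]
cut [ 17 255 183]
roll [ 16 174 126]
bench [ 18  48 127]
grey
cutter
 (455.0, 77.1, 69, 20, np.float32(0.136))
roll
 (533.2, -104.3, 115, 113, np.float32(-0.785))
side
tile [104  28 100]
tile2 [100  23  99]
cut [ 15 210 191]
roll [ 16 110 116]
bench [ 19  44 138]
grey
 (423.5, 263.5, 123, 77, np.float32(-1.571))
 (457.7, -92.3, 122, 65, np.float32(1.388))
 (444.7, 92.2, 131, 124, np.float32(0.101))
 (524.8, -265.8, 201, 117, np.float32(0.07))
cutter
 (485.8, 90.5, 128, 29, np.float32(0.165))
roll
 (533.8, -75.5, 157, 110, np.float32(-1.476))
```

```bash
cat >> h.py <<'E'
def tiles(n,im,z=6,box=(340,650,-360,350),s=1.0):
    r=rect(n,im,z,*box,s).astype(int); m=((r[...,2]-r[...,0])<10).astype(np.uint8)*255
    m=cv2.morphologyEx(m,cv2.MORPH_OPEN,np.ones((5,5)))
    from scipy.optimize import minimize
    md=cv2.GaussianBlur(m.astype(np.float32)/255,(0,0),3); out=[]
    for g in ((480,252),(476,84),(531,-102),(523,-278)):
        u,v=np.meshgrid(np.arange(-130,131,4),np.arange(-90,91,4)); ins=(abs(u)<105)&(abs(v)<65); w=np.where(ins,1.,-1.)
        def f(p):
            c,si=np.cos(p[2]),np.sin(p[2]); x=p[0]+c*u-si*v; y=p[1]+si*u+c*v
            q=cv2.remap(md,((box[3]-y)/s).astype(np.float32),((box[1]-x)/s).astype(np.float32),cv2.INTER_LINEAR); return -(q*w).mean()
        b=min((minimize(f,(*g,a),method="Nelder-Mead",options=dict(initial_simplex=[(*g,a),(g[0]+8,g[1],a),(g[0],g[1]+8,a),(*g,a+.08)])) for a in(-.05,.05)),key=lambda o:o.fun)
        out.append((*b.x.round(3),round(b.fun,3)))
    return out
E
python3 - <<'E'
from h import *
for n in("top","side"):
    print(n,*tiles(n,cv2.imread(f"pics/{n}0.png")),sep="\n ")
im=cv2.imread("pics/top0.png")
print("cut",blobs("top",im,18,(5,120,90),(22,255,255),800,box=(400,580,20,140),k=3))
r=cv2.cvtColor(rect("top",im,127,400,560,180,300),cv2.COLOR_BGR2HSV); m=cv2.inRange(r,np.array((0,130,60)),np.array((6,255,255)))+cv2.inRange(r,np.array((172,130,60)),np.array((180,255,255)))
v,u=np.nonzero(m); print("nozzle z127",560-v.mean(),300-u.mean(),len(v))
E
```

```text
top
 (np.float64(484.758), np.float64(257.064), np.float64(0.01), np.float64(-0.485))
 (np.float64(480.713), np.float64(87.168), np.float64(0.081), np.float64(-0.426))
 (np.float64(531.3), np.float64(-102.607), np.float64(0.055), np.float64(-0.319))
 (np.float64(523.907), np.float64(-275.869), np.float64(0.061), np.float64(-0.516))
side
 (np.float64(486.622), np.float64(263.828), np.float64(0.011), np.float64(-0.488))
 (np.float64(482.87), np.float64(93.458), np.float64(0.081), np.float64(-0.369))
 (np.float64(533.259), np.float64(-91.393), np.float64(0.055), np.float64(-0.261))
 (np.float64(525.204), np.float64(-270.282), np.float64(0.039), np.float64(-0.477))
cut [(484.2, 80.8, 130, 24, np.float32(0.136))]
nozzle z127 508.0581395348837 264.69767441860466 86
```

{"api": "apply_moves", "payload": {
  "increments": [
    {"tx":0.05,"ty":0.1,"tz":0.0},
    {"tx":0.08,"ty":0.2,"tz":0.0,"rz":-1},
    {"tx":0.22,"ty":0.676,"tz":0.0,"rz":-3.15},
    {"tx":0.22,"ty":0.676,"tz":0.0,"rz":-3.15},
    {"tx":0.22,"ty":0.676,"tz":0.0,"rz":-3.15},
    {"tx":0.22,"ty":0.676,"tz":0.0,"rz":-3.15},
    {"tx":0.22,"ty":0.676,"tz":0.0,"rz":-3.15},
    {"tx":0.22,"ty":0.676,"tz":0.0,"rz":-3.15},
    {"tx":0.22,"ty":0.676,"tz":0.0,"rz":-3.15},
    {"tx":0.22,"ty":0.676,"tz":0.0,"rz":-3.15},
    {"tx":0.22,"ty":0.676,"tz":0.0,"rz":-3.15},
    {"tx":0.22,"ty":0.676,"tz":0.0,"rz":-3.15}
  ]
}}

```text
$.increments[0]: bad value
```

{"api": "apply_moves", "payload": {
  "increments": [
    {"tx":0.05,"ty":0.1,"tz":0,"rx":0,"ry":0,"rz":0,"claw":0.085},
    {"tx":0.08,"ty":0.2,"tz":0,"rx":0,"ry":0,"rz":-1,"claw":0.085},
    {"tx":0.22,"ty":0.676,"tz":0,"rx":0,"ry":0,"rz":-3.15,"claw":0.085},
    {"tx":0.22,"ty":0.676,"tz":0,"rx":0,"ry":0,"rz":-3.15,"claw":0.085},
    {"tx":0.22,"ty":0.676,"tz":0,"rx":0,"ry":0,"rz":-3.15,"claw":0.085},
    {"tx":0.22,"ty":0.676,"tz":0,"rx":0,"ry":0,"rz":-3.15,"claw":0.085},
    {"tx":0.22,"ty":0.676,"tz":0,"rx":0,"ry":0,"rz":-3.15,"claw":0.085},
    {"tx":0.22,"ty":0.676,"tz":0,"rx":0,"ry":0,"rz":-3.15,"claw":0.085},
    {"tx":0.22,"ty":0.676,"tz":0,"rx":0,"ry":0,"rz":-3.15,"claw":0.085},
    {"tx":0.22,"ty":0.676,"tz":0,"rx":0,"ry":0,"rz":-3.15,"claw":0.085},
    {"tx":0.22,"ty":0.676,"tz":0,"rx":0,"ry":0,"rz":-3.15,"claw":0.085},
    {"tx":0.22,"ty":0.676,"tz":0,"rx":0,"ry":0,"rz":-3.15,"claw":0.085}
  ]
}}

```text
clock: 1.3
eef_pos: [455.1, -20.9, 231.3]
tool_rot: [3.141, 0.0, 0.15]
force: [1.7, -0.6, -0.5]
width: 84.9
```

{"api": "apply_moves", "payload": {
  "increments": [
    {"tx":0.033,"ty":0.103,"tz":-0.13,"rx":0,"ry":0,"rz":0,"claw":0.085},
    {"tx":0.033,"ty":0.103,"tz":-0.13,"rx":0,"ry":0,"rz":0,"claw":0.085},
    {"tx":0.033,"ty":0.103,"tz":-0.13,"rx":0,"ry":0,"rz":0,"claw":0.085},
    {"tx":0.033,"ty":0.103,"tz":-0.13,"rx":0,"ry":0,"rz":0,"claw":0.085},
    {"tx":0.033,"ty":0.103,"tz":-0.13,"rx":0,"ry":0,"rz":0,"claw":0.085},
    {"tx":0.033,"ty":0.103,"tz":-0.13,"rx":0,"ry":0,"rz":0,"claw":0.085}
  ]
}}

```text
clock: 1.9
eef_pos: [487.7, 79.4, 101.3]
tool_rot: [3.141, 0.001, 0.15]
force: [-1.1, -0.5, 1.2]
width: 84.8
```

```bash
python3 - <<'E'
from h import *
a=snap("top","t1.png"); b=snap("side","s1.png"); s=read_state(); p=s["eef_pos"]; print(p,s["tool_rot"],s["width"])
tc=[]
for n,im in(("top",a),("side",b)):
    u,v=proj(n,p)[0]; print(n,u,v)
    u0,v0=int(u)-50,int(v)-37; c=cv2.resize(im[v0:v0+75,u0:u0+100],None,fx=4,fy=4,interpolation=cv2.INTER_CUBIC)
    for q in (-42.5,0,42.5):
        w=proj(n,p+Ro.from_euler("xyz",s["tool_rot"]).as_matrix()@[0,q,-13 if q else 0])[0]; cv2.circle(c,tuple(int(t) for t in ((w-[u0,v0])*4)),3,(0,0,255),-1)
    tc.append(c)
cv2.imwrite("pics/c1.png",np.hstack(tc))
im=cv2.imread("pics/top0.png"); h=cv2.cvtColor(im,cv2.COLOR_BGR2HSV)[215:235,180:205]
m=((h[...,0]<7)|(h[...,0]>172))&(h[...,1]>120); v,u=np.nonzero(m); print(u.mean()+180,v.mean()+215,len(u), ray("top",[u.mean()+180,v.mean()+215],120))
E
```

```text
[488.50064917  78.74006614 102.3891858 ] [ 3.14087514e+00 -1.48511981e-03  1.47910606e-01] 85.11092676933026
top 236.9353897457888 220.87607127580264
side 274.19085178272775 187.8431550268149
189.5 222.71428571428572 14 [[483.36218838 247.73183645 120.        ]]
```

View pics/c1.png

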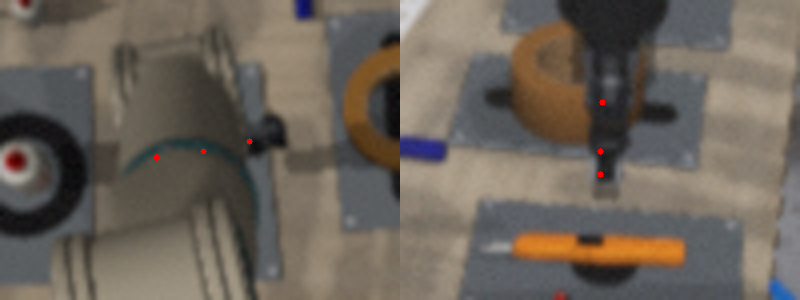

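{"api": "apply_moves", "payload": {
  "increments": [
    {"tx":0,"ty":0.006,"tz":-0.04,"rx":0,"ry":0,"rz":0,"claw":0.055},
    {"tx":0,"ty":0.006,"tz":-0.065,"rx":0,"ry":0,"rz":0,"claw":0.055},
    {"tx":0,"ty":0.006,"tz":-0.08,"rx":0,"ry":0,"rz":0,"claw":0.055},
    {"tx":0,"ty":0.006,"tz":-0.093,"rx":0,"ry":0,"rz":0,"claw":0.055},
    {"tx":0,"ty":0.006,"tz":-0.093,"rx":0,"ry":0,"rz":0,"claw":0.055},
    {"tx":0,"ty":0.006,"tz":-0.093,"rx":0,"ry":0,"rz":0,"claw":0.055},
    {"tx":0,"ty":0.006,"tz":-0.093,"rx":0,"ry":0,"rz":0,"claw":0.055}
  ]
}}

```text
clock: 2.7
eef_pos: [488.9, 86.0, 9.4]
tool_rot: [-3.142, -0.002, 0.149]
force: [0.3, -0.6, 0.1]
width: 54.9
```

```bash
python3 - <<'E'
from h import *
a=snap("side","s2.png"); s=read_state(); print(s["eef_pos"],s["tool_rot"],s["width"],s["force"])
cv2.imwrite("pics/c2.png",cv2.resize(a[150:250,210:340],None,fx=5,fy=5,interpolation=cv2.INTER_CUBIC))
E
```

```text
[488.81406055  86.12911904   9.33134855] [-3.14154550e+00 -1.95820402e-03  1.49597116e-01] 55.15207919114256 [ 0.55964372 -0.02645117 -0.04254097]
```

View pics/c2.png

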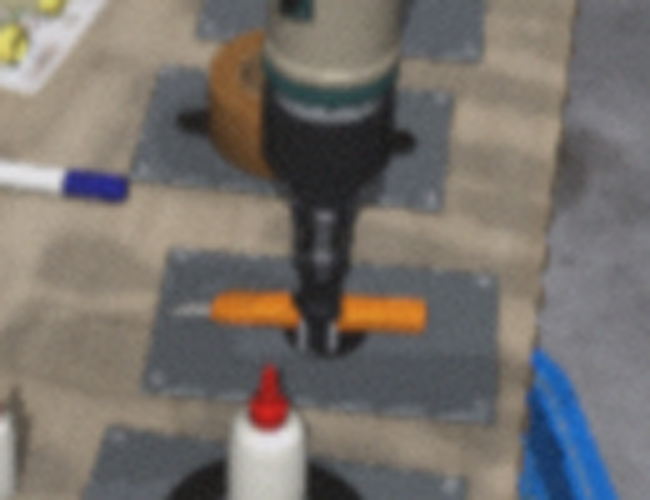

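The near finger straddles the cutter at its body, crop pixel (318,325). I'm closing on it now.

{"api": "apply_moves", "payload": {
  "increments": [
    {"tx":0,"ty":0,"tz":-0.001,"rx":0,"ry":0,"rz":0,"claw":0.03},
    {"tx":0,"ty":0,"tz":-0.001,"rx":0,"ry":0,"rz":0,"claw":0.01},
    {"tx":0,"ty":0,"tz":-0.001,"rx":0,"ry":0,"rz":0,"claw":0.005},
    {"tx":0,"ty":0,"tz":-0.001,"rx":0,"ry":0,"rz":0,"claw":0.005},
    {"tx":0,"ty":0,"tz":-0.001,"rx":0,"ry":0,"rz":0,"claw":0.005},
    {"tx":0,"ty":0,"tz":-0.001,"rx":0,"ry":0,"rz":0,"claw":0.005},
    {"tx":0,"ty":0,"tz":-0.001,"rx":0,"ry":0,"rz":0,"claw":0.005},
    {"tx":0,"ty":0,"tz":-0.001,"rx":0,"ry":0,"rz":0,"claw":0.005}
  ]
}}

```text
clock: 3.55
eef_pos: [488.3, 86.2, 7.9]
tool_rot: [3.142, -0.001, 0.15]
force: [-0.6, -0.9, 5.6]
width: 18.0
```

{"api": "apply_moves", "payload": {
  "increments": [
    {"tx":0,"ty":0,"tz":0.03,"rx":0,"ry":0,"rz":0,"claw":0.005},
    {"tx":0,"ty":0,"tz":0.07,"rx":0,"ry":0,"rz":0,"claw":0.005},
    {"tx":0.005,"ty":-0.03,"tz":0.11,"rx":0,"ry":0,"rz":0,"claw":0.005},
    {"tx":0.01,"ty":-0.07,"tz":0.12,"rx":0,"ry":0,"rz":0,"claw":0.005},
    {"tx":0.015,"ty":-0.11,"tz":0.12,"rx":0,"ry":0,"rz":0,"claw":0.005},
    {"tx":0.02,"ty":-0.155,"tz":0.12,"rx":0,"ry":0,"rz":0,"claw":0.005},
    {"tx":0.02,"ty":-0.2,"tz":0.12,"rx":0,"ry":0,"rz":0,"claw":0.005},
    {"tx":0.02,"ty":-0.245,"tz":0.12,"rx":0,"ry":0,"rz":0,"claw":0.005},
    {"tx":0.025,"ty":-0.29,"tz":0.12,"rx":0,"ry":0,"rz":0,"claw":0.005},
    {"tx":0.026,"ty":-0.33,"tz":0.12,"rx":0,"ry":0,"rz":0,"claw":0.005},
    {"tx":0.026,"ty":-0.359,"tz":0.12,"rx":0,"ry":0,"rz":0,"claw":0.005},
    {"tx":0.026,"ty":-0.359,"tz":0.12,"rx":0,"ry":0,"rz":0,"claw":0.005}
  ]
}}

```text
clock: 4.75
eef_pos: [512.6, -279.2, 127.2]
tool_rot: [3.138, 0.001, 0.142]
force: [-0.8, 0.2, -0.3]
width: 18.4
```

{"api": "apply_moves", "payload": {
  "increments": [
    {"tx":0,"ty":0,"tz":-0.03,"rx":0,"ry":0,"rz":0,"claw":0.005},
    {"tx":0,"ty":0,"tz":-0.065,"rx":0,"ry":0,"rz":0,"claw":0.005},
    {"tx":0,"ty":0,"tz":-0.095,"rx":0,"ry":0,"rz":0,"claw":0.005},
    {"tx":0,"ty":0,"tz":-0.11,"rx":0,"ry":0,"rz":0,"claw":0.005},
    {"tx":0,"ty":0,"tz":-0.118,"rx":0,"ry":0,"rz":0,"claw":0.005},
    {"tx":0,"ty":0,"tz":-0.118,"rx":0,"ry":0,"rz":0,"claw":0.005},
    {"tx":0,"ty":0,"tz":-0.118,"rx":0,"ry":0,"rz":0,"claw":0.005}
  ]
}}

```text
clock: 5.45
eef_pos: [514.9, -272.9, 10.2]
tool_rot: [3.141, -0.001, 0.15]
force: [0.2, -0.2, -0.6]
width: 18.2
```

{"api": "apply_moves", "payload": {
  "increments": [
    {"tx":0,"ty":0,"tz":-0.0015,"rx":0,"ry":0,"rz":0,"claw":0.005},
    {"tx":0,"ty":0,"tz":-0.0015,"rx":0,"ry":0,"rz":0,"claw":0.005},
    {"tx":0,"ty":0,"tz":-0.0015,"rx":0,"ry":0,"rz":0,"claw":0.05},
    {"tx":0,"ty":0,"tz":-0.0015,"rx":0,"ry":0,"rz":0,"claw":0.05},
    {"tx":0,"ty":0,"tz":-0.0015,"rx":0,"ry":0,"rz":0,"claw":0.05},
    {"tx":0,"ty":0,"tz":-0.0015,"rx":0,"ry":0,"rz":0,"claw":0.05},
    {"tx":0,"ty":0,"tz":0.04,"rx":0,"ry":0,"rz":0,"claw":0.05},
    {"tx":0,"ty":0,"tz":0.09,"rx":0,"ry":0,"rz":0,"claw":0.085},
    {"tx":0,"ty":0,"tz":0.14,"rx":0,"ry":0,"rz":0,"claw":0.085},
    {"tx":0,"ty":0.04,"tz":0.17,"rx":0,"ry":0,"rz":0,"claw":0.085},
    {"tx":0,"ty":0.08,"tz":0.17,"rx":0,"ry":0,"rz":0,"claw":0.085},
    {"tx":0,"ty":0.12,"tz":0.17,"rx":0,"ry":0,"rz":0,"claw":0.085}
  ]
}}

```text
clock: 6.65
eef_pos: [514.6, -151.9, 180.9]
tool_rot: [3.14, -0.003, 0.149]
force: [-1.2, 0.4, -0.0]
width: 84.9
```

{"api": "apply_moves", "payload": {
  "increments": [
    {"tx":-0.01,"ty":0.05,"tz":0,"rx":0,"ry":0,"rz":0,"claw":0.085},
    {"tx":-0.03,"ty":0.1,"tz":0,"rx":0,"ry":0,"rz":0,"claw":0.085},
    {"tx":-0.03,"ty":0.145,"tz":0,"rx":0,"ry":0,"rz":0,"claw":0.085},
    {"tx":-0.03,"ty":0.19,"tz":0,"rx":0,"ry":0,"rz":0,"claw":0.085},
    {"tx":-0.03,"ty":0.21,"tz":0,"rx":0,"ry":0,"rz":0,"claw":0.085},
    {"tx":-0.03,"ty":0.21,"tz":0,"rx":0,"ry":0,"rz":0,"claw":0.085}
  ]
}}

```text
clock: 7.25
eef_pos: [483.9, 61.4, 179.5]
tool_rot: [-3.14, -0.001, 0.157]
force: [0.3, -0.9, -0.3]
width: 85.0
```

```bash
python3 - <<'E'
from h import *
a=snap("top","t3.png"); b=snap("side","s3.png"); s=read_state(); print(s["eef_pos"])
for n,im in(("top",a),("side",b)):
    print(n,blobs(n,im,18,(5,120,90),(22,255,255),800,box=(400,620,-360,-190),k=3))
cv2.imwrite("pics/c3.png",np.vstack([rect("top",a,6,350,650,-500,350,1.2),rect("side",b,6,350,650,-500,350,1.2)]))
E
```

```text
[483.92777717  56.75895243 179.3197543 ]
top [(510.3, -275.0, 131, 23, np.float32(0.158))]
side [(472.3, -270.9, 51, 37, np.float32(0.1)), (559.4, -256.6, 36, 34, np.float32(-1.494))]
```

View pics/c3.png

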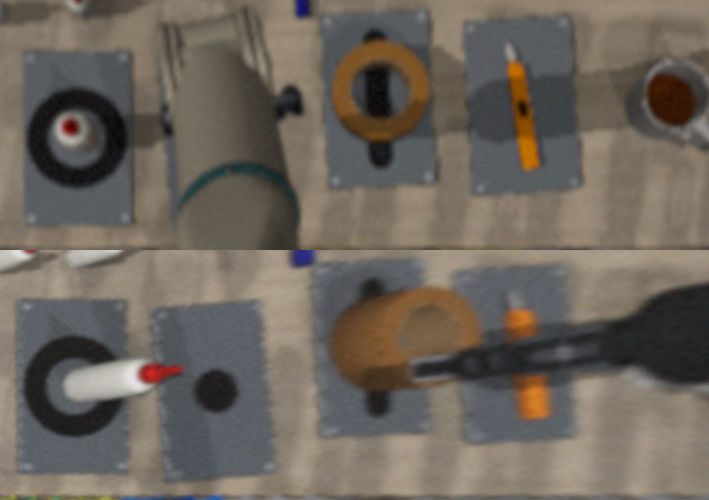

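Top-camera readings agree with the gripped pose to about 1.5 mm in y (true y is about top + 1.5). The side camera is biased by several mm. The parked cutter is fine on the blank tile, so the bottle is next.

{"api": "apply_moves", "payload": {
  "increments": [
    {"tx":0,"ty":0.04,"tz":0.01,"rx":0,"ry":0,"rz":0,"claw":0.085},
    {"tx":0,"ty":0.085,"tz":0.01,"rx":0,"ry":0,"rz":-0.5,"claw":0.085},
    {"tx":-0.001,"ty":0.13,"tz":0.01,"rx":0,"ry":0,"rz":-1,"claw":0.085},
    {"tx":-0.001,"ty":0.175,"tz":0.01,"rx":0,"ry":0,"rz":-1,"claw":0.085},
    {"tx":-0.001,"ty":0.192,"tz":0.01,"rx":0,"ry":0,"rz":-1,"claw":0.085},
    {"tx":-0.001,"ty":0.192,"tz":0.01,"rx":0,"ry":0,"rz":-1,"claw":0.085},
    {"tx":-0.001,"ty":0.192,"tz":0.01,"rx":0,"ry":0,"rz":-1,"claw":0.085}
  ]
}}

```text
clock: 8.05
eef_pos: [483.5, 246.4, 189.0]
tool_rot: [3.139, 0.001, 0.06]
force: [0.0, -0.6, 1.0]
width: 85.1
```

```bash
python3 - <<'E'
from h import *
b=snap("side","s4.png"); a=snap("top","t4.png"); s=read_state(); print(s["eef_pos"],s["tool_rot"])
cv2.imwrite("pics/c4.png",np.hstack([cv2.resize(b[170:295,190:340],None,fx=4,fy=4),]))
print("glue,cutter tile",tiles("top",a)[1:])
E
```

```text
[483.62390179 245.89980372 189.20322374] [3.13967833e+00 3.78472439e-04 5.84596999e-02]
glue,cutter tile [(np.float64(480.711), np.float64(87.487), np.float64(0.082), np.float64(-0.503)), (np.float64(531.362), np.float64(-102.668), np.float64(0.055), np.float64(-0.324)), (np.float64(523.889), np.float64(-275.871), np.float64(0.063), np.float64(-0.442))]
```

View pics/c4.png

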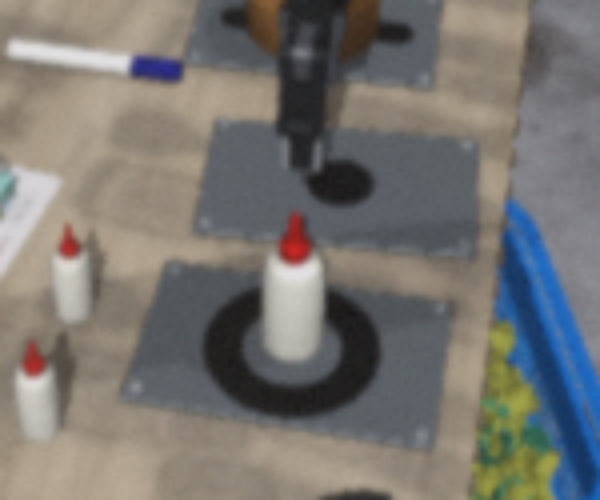

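{"api": "apply_moves", "payload": {
  "increments": [
    {"tx":0,"ty":0.002,"tz":-0.03,"rx":0,"ry":0,"rz":0,"claw":0.085},
    {"tx":0,"ty":0.002,"tz":-0.06,"rx":0,"ry":0,"rz":0,"claw":0.085},
    {"tx":0,"ty":0.002,"tz":-0.09,"rx":0,"ry":0,"rz":0,"claw":0.085},
    {"tx":0,"ty":0.002,"tz":-0.115,"rx":0,"ry":0,"rz":0,"claw":0.085},
    {"tx":0,"ty":0.002,"tz":-0.129,"rx":0,"ry":0,"rz":0,"claw":0.085},
    {"tx":0,"ty":0.002,"tz":-0.129,"rx":0,"ry":0,"rz":0,"claw":0.085},
    {"tx":0,"ty":0.002,"tz":-0.129,"rx":0,"ry":0,"rz":0,"claw":0.06},
    {"tx":0,"ty":0.002,"tz":-0.129,"rx":0,"ry":0,"rz":0,"claw":0.05},
    {"tx":0,"ty":0.002,"tz":-0.129,"rx":0,"ry":0,"rz":0,"claw":0.045},
    {"tx":0,"ty":0.002,"tz":-0.129,"rx":0,"ry":0,"rz":0,"claw":0.04},
    {"tx":0,"ty":0.002,"tz":-0.129,"rx":0,"ry":0,"rz":0,"claw":0.03},
    {"tx":0,"ty":0.002,"tz":-0.129,"rx":0,"ry":0,"rz":0,"claw":0.025}
  ]
}}

```text
clock: 9.35
eef_pos: [483.9, 251.6, 62.0]
tool_rot: [-3.141, -0.002, 0.063]
force: [0.2, -1.4, 6.8]
width: 43.1
```

{"api": "apply_moves", "payload": {
  "increments": [
    {"tx":0,"ty":0,"tz":0,"rx":0,"ry":0,"rz":0,"claw":0.025},
    {"tx":0,"ty":0,"tz":0,"rx":0,"ry":0,"rz":0,"claw":0.025},
    {"tx":0,"ty":0,"tz":0,"rx":0,"ry":0,"rz":0,"claw":0.025}
  ]
}}

```text
clock: 9.65
eef_pos: [483.8, 251.6, 62.0]
tool_rot: [-3.141, -0.002, 0.063]
force: [-1.2, 0.1, 7.6]
width: 42.8
```

{"api": "apply_moves", "payload": {
  "increments": [
    {"tx":0,"ty":0,"tz":0.01,"rx":0,"ry":0,"rz":0,"claw":0.025},
    {"tx":0,"ty":0,"tz":0.025,"rx":0,"ry":0,"rz":0,"claw":0.025},
    {"tx":0,"ty":0,"tz":0.04,"rx":0,"ry":0,"rz":0,"claw":0.025},
    {"tx":0,"ty":0,"tz":0.04,"rx":0,"ry":0,"rz":0,"claw":0.025}
  ]
}}

```text
clock: 10.05
eef_pos: [484.4, 252.0, 102.7]
tool_rot: [-3.14, -0.004, 0.063]
force: [1.3, 0.1, -1.5]
width: 42.9
```

```bash
python3 - <<'E'
from h import *
b=snap("side","s5.png"); s=read_state(); print(s["eef_pos"],s["tool_rot"],s["width"],s["force"])
cv2.imwrite("pics/c5.png",cv2.resize(b[150:280,200:340],None,fx=4.5,fy=4.5))
E
```

```text
[483.81117913 251.63612703 101.60401474] [-3.14037231e+00 -2.57064084e-03  6.26771816e-02] 42.445864859892744 [ 0.13026974  0.05580348 -1.8645641 ]
```

View pics/c5.png

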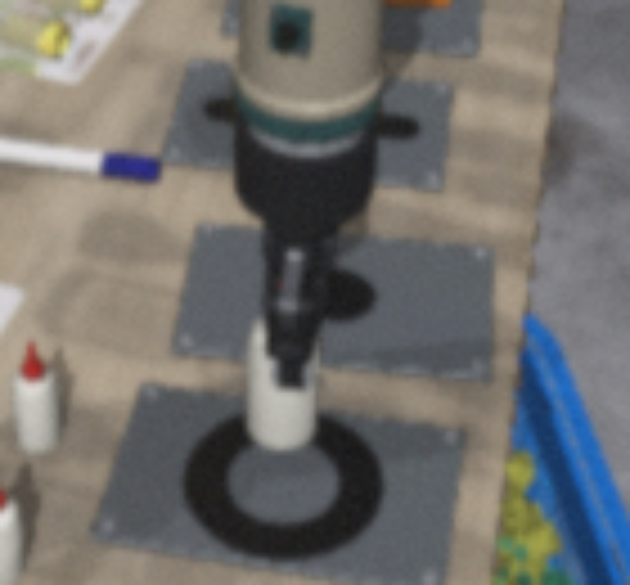

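```bash
python3 - <<'E'
from h import *
b=cv2.imread("pics/s5.png"); h=cv2.cvtColor(b,cv2.COLOR_BGR2HSV)
print(proj("side",[[484,251,80],[490,251,80],[484,251,60],[490,251,60]]))
for v in range(236,250,2): 
    u=np.nonzero((h[v,240:285,2]>150)&(h[v,240:285,1]<60))[0]+240; print(v,u.min() if len(u) else 0,u.max() if len(u) else 0,len(u))
E
```

```text
[[264.90769063 234.85363425]
 [262.67528625 234.50942106]
 [264.71192816 240.11029605]
 [262.50572484 239.76559709]]
236 256 261 6
238 256 268 13
240 256 268 13
242 256 268 13
244 257 268 12
246 257 267 11
248 259 265 7
```

{"api": "apply_moves", "payload": {
  "increments": [
    {"tx":-0.002,"ty":-0.03,"tz":0,"rx":0,"ry":0,"rz":0,"claw":0.025},
    {"tx":-0.004,"ty":-0.06,"tz":0,"rx":0,"ry":0,"rz":0,"claw":0.025},
    {"tx":-0.006,"ty":-0.09,"tz":0,"rx":0,"ry":0,"rz":0,"claw":0.025},
    {"tx":-0.006,"ty":-0.12,"tz":0,"rx":0,"ry":0,"rz":0,"claw":0.025},
    {"tx":-0.006,"ty":-0.15,"tz":0,"rx":0,"ry":0,"rz":0,"claw":0.025},
    {"tx":-0.006,"ty":-0.163,"tz":0,"rx":0,"ry":0,"rz":0,"claw":0.025},
    {"tx":-0.006,"ty":-0.163,"tz":-0.01,"rx":0,"ry":0,"rz":0,"claw":0.025},
    {"tx":-0.006,"ty":-0.163,"tz":-0.02,"rx":0,"ry":0,"rz":0,"claw":0.025},
    {"tx":-0.006,"ty":-0.163,"tz":-0.03,"rx":0,"ry":0,"rz":0,"claw":0.025},
    {"tx":-0.006,"ty":-0.163,"tz":-0.036,"rx":0,"ry":0,"rz":0,"claw":0.025},
    {"tx":-0.006,"ty":-0.163,"tz":-0.036,"rx":0,"ry":0,"rz":0,"claw":0.025}
  ]
}}

```text
clock: 11.2
eef_pos: [476.2, 89.2, 63.0]
tool_rot: [-3.142, 0.002, 0.065]
force: [-0.1, 0.3, -1.1]
width: 42.7
```

```bash
python3 - <<'E'
from h import *
b=snap("side","s6.png"); s=read_state(); print(s["eef_pos"],s["tool_rot"],s["width"],s["force"])
cv2.imwrite("pics/c6.png",cv2.resize(b[130:260,200:340],None,fx=4.5,fy=4.5))
E
```

```text
[476.56551192  88.92853975  63.55688836] [-3.14158606e+00  1.32835244e-03  6.40524378e-02] 42.78442746322905 [-0.70114036  0.63726132 -1.19486806]
```

View pics/c6.png

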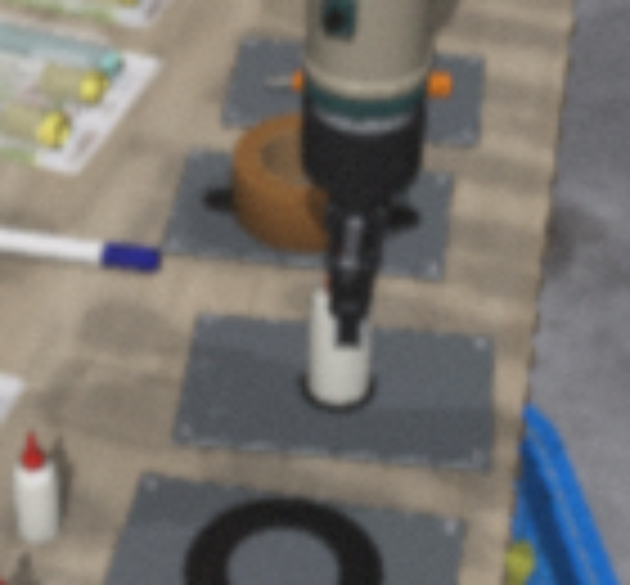

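The bottle sits centred on the disc (crop (339,385)), so I'm lowering the last mm and releasing.

{"api": "apply_moves", "payload": {
  "increments": [
    {"tx":0,"ty":0,"tz":-0.002,"rx":0,"ry":0,"rz":0,"claw":0.025},
    {"tx":0,"ty":0,"tz":-0.002,"rx":0,"ry":0,"rz":0,"claw":0.025},
    {"tx":0,"ty":0,"tz":-0.001,"rx":0,"ry":0,"rz":0,"claw":0.05},
    {"tx":0,"ty":0,"tz":0,"rx":0,"ry":0,"rz":0,"claw":0.06},
    {"tx":0,"ty":0,"tz":0,"rx":0,"ry":0,"rz":0,"claw":0.085},
    {"tx":0,"ty":0,"tz":0,"rx":0,"ry":0,"rz":0,"claw":0.085},
    {"tx":0,"ty":0,"tz":0,"rx":0,"ry":0,"rz":0,"claw":0.085},
    {"tx":0,"ty":0,"tz":0.04,"rx":0,"ry":0,"rz":0,"claw":0.085},
    {"tx":0,"ty":0,"tz":0.08,"rx":0,"ry":0,"rz":0,"claw":0.085},
    {"tx":0,"ty":0,"tz":0.12,"rx":0,"ry":0,"rz":0,"claw":0.085},
    {"tx":0,"ty":0,"tz":0.14,"rx":0,"ry":0,"rz":0,"claw":0.085}
  ]
}}

```text
clock: 12.35
eef_pos: [478.4, 88.4, 207.5]
tool_rot: [-3.141, -0.005, 0.062]
force: [0.8, 0.6, -1.1]
width: 85.1
```

{"api": "apply_moves", "payload": {
  "increments": [
    {"tx":0.01,"ty":-0.04,"tz":0,"rx":0,"ry":0,"rz":0,"claw":0.085},
    {"tx":0.02,"ty":-0.085,"tz":0,"rx":0,"ry":0,"rz":0,"claw":0.05},
    {"tx":0.035,"ty":-0.13,"tz":0,"rx":0,"ry":0,"rz":0,"claw":0.05},
    {"tx":0.045,"ty":-0.175,"tz":0,"rx":0,"ry":0,"rz":0,"claw":0.05},
    {"tx":0.056,"ty":-0.22,"tz":0,"rx":0,"ry":0,"rz":0,"claw":0.05},
    {"tx":0.056,"ty":-0.238,"tz":-0.03,"rx":0,"ry":0,"rz":0,"claw":0.05},
    {"tx":0.056,"ty":-0.238,"tz":-0.07,"rx":0,"ry":0,"rz":0,"claw":0.05},
    {"tx":0.056,"ty":-0.238,"tz":-0.11,"rx":0,"ry":0,"rz":0,"claw":0.05},
    {"tx":0.056,"ty":-0.238,"tz":-0.13,"rx":0,"ry":0,"rz":0,"claw":0.05},
    {"tx":0.056,"ty":-0.238,"tz":-0.13,"rx":0,"ry":0,"rz":0,"claw":0.05},
    {"tx":0.056,"ty":-0.238,"tz":-0.13,"rx":0,"ry":0,"rz":0,"claw":0.05}
  ]
}}

```text
clock: 13.45
eef_pos: [533.2, -149.8, 74.6]
tool_rot: [-3.142, 0.0, 0.063]
force: [0.5, -0.1, 0.6]
width: 49.9
```

```bash
python3 - <<'E'
from h import *
b=snap("side","s7.png"); a=snap("top","t7.png"); s=read_state(); print(s["eef_pos"],s["tool_rot"],s["width"],s["force"])
cv2.imwrite("pics/c7.png",np.hstack([cv2.resize(b[110:250,200:340],None,fx=4,fy=4),cv2.resize(a[175:250,165:225],(448,560))])[:, :800])
h=cv2.cvtColor(a,cv2.COLOR_BGR2HSV)[205:240,220:250]; m=((h[...,0]<7)|(h[...,0]>172))&(h[...,1]>110); v,u=np.nonzero(m); print(len(u),ray("top",[u.mean()+220,v.mean()+205],118))
E
```

```text
[ 534.21663104 -150.0531714    75.74780029] [ 3.14079380e+00 -2.66051801e-03  6.27165139e-02] 49.85205849515835 [ 0.7090266  -0.01980043 -0.1856072 ]
16 [[484.45196557  90.17980021 118.        ]]
```

View pics/c7.png

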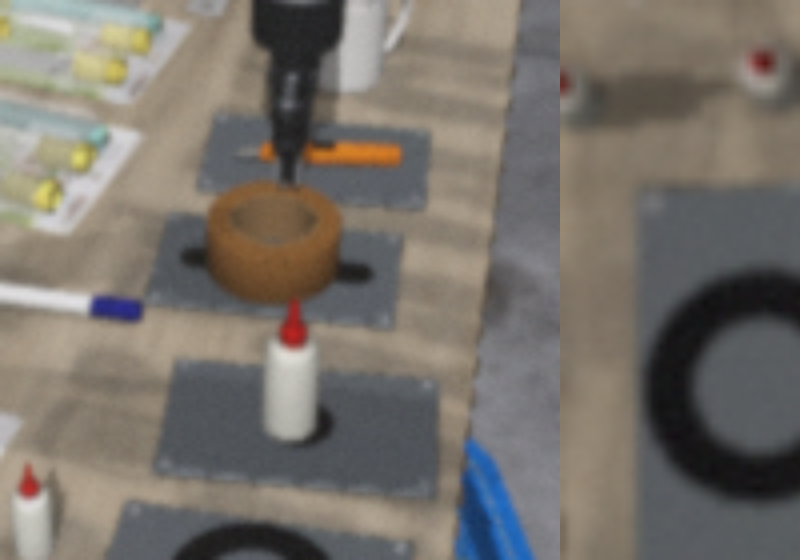

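```bash
python3 - <<'E'
from h import *
p=proj("side",[[534,-125,85],[534,-150,80],[533,-103,54],[533+57,-103,54],[533-57,-103,54],[533,-103,6]]); print(((p-[200,110])*4).round(1))
b=cv2.imread("pics/s7.png"); h=cv2.cvtColor(b,cv2.COLOR_BGR2HSV)
for v in (166,170,175,180):
    u=np.nonzero((h[v,230:300,1]>95)&(h[v,230:300,0]<20))[0]+230; print(v,(u.min()-200)*4,(u.max()+1-200)*4)
# finger dark columns
for v in (140,145,150): u=np.nonzero(h[v,255:290,2]<60)[0]+255; print(v,(u.min()-200)*4,(u.max()+1-200)*4)
E
```

```text
[[282.  170.7]
 [286.7 159.5]
 [277.4 215.8]
 [211.1 207.4]
 [344.5 224.3]
 [275.6 261.2]]
166 208 340
170 208 340
175 208 336
180 220 328
140 272 312
145 276 308
150 284 296
```

The top and side views disagree by several mm in x. I'll grip the roll across its near (−x) wall with the jaws along x, so closing the jaws measures x directly.

{"api": "apply_moves", "payload": {
  "increments": [
    {"tx":0,"ty":0,"tz":0.04,"rx":0,"ry":0,"rz":1,"claw":0.05},
    {"tx":-0.01,"ty":0.01,"tz":0.06,"rx":0,"ry":0,"rz":2.5,"claw":0.05},
    {"tx":-0.0415,"ty":0.044,"tz":0.06,"rx":0,"ry":0,"rz":4,"claw":0.05},
    {"tx":-0.0415,"ty":0.044,"tz":0.06,"rx":0,"ry":0,"rz":5.5,"claw":0.05},
    {"tx":-0.0415,"ty":0.044,"tz":0.06,"rx":0,"ry":0,"rz":7,"claw":0.05},
    {"tx":-0.0415,"ty":0.044,"tz":0.06,"rx":0,"ry":0,"rz":8.5,"claw":0.05},
    {"tx":-0.0415,"ty":0.044,"tz":0.06,"rx":0,"ry":0,"rz":10,"claw":0.05},
    {"tx":-0.0415,"ty":0.044,"tz":0.06,"rx":0,"ry":0,"rz":11.5,"claw":0.05},
    {"tx":-0.0415,"ty":0.044,"tz":0.06,"rx":0,"ry":0,"rz":13,"claw":0.05},
    {"tx":-0.0415,"ty":0.044,"tz":0.06,"rx":0,"ry":0,"rz":14.5,"claw":0.05},
    {"tx":-0.0415,"ty":0.044,"tz":0.06,"rx":0,"ry":0,"rz":16,"claw":0.05},
    {"tx":-0.0415,"ty":0.044,"tz":0.06,"rx":0,"ry":0,"rz":18,"claw":0.05}
  ]
}}

```text
clock: 14.75
eef_pos: [492.5, -106.4, 136.0]
tool_rot: [3.139, 0.002, 1.614]
force: [-0.2, -0.3, 0.0]
width: 49.8
```

{"api": "apply_moves", "payload": {
  "increments": [
    {"tx":0,"ty":0,"tz":-0.03,"rx":0,"ry":0,"rz":0,"claw":0.05},
    {"tx":0,"ty":0,"tz":-0.055,"rx":0,"ry":0,"rz":0,"claw":0.05},
    {"tx":0,"ty":0,"tz":-0.065,"rx":0,"ry":0,"rz":0,"claw":0.05},
    {"tx":0,"ty":0,"tz":-0.065,"rx":0,"ry":0,"rz":0,"claw":0.05}
  ]
}}

```text
clock: 15.15
eef_pos: [491.4, -106.0, 69.3]
tool_rot: [-3.141, 0.001, 1.609]
force: [0.2, -0.9, 0.7]
width: 50.3
```

```bash
python3 - <<'E'
from h import *
b=snap("side","s8.png"); a=snap("top","t8.png"); s=read_state(); print(s["eef_pos"],s["tool_rot"],s["width"],s["qpos"].round(2))
cv2.imwrite("pics/c8.png",np.hstack([cv2.resize(b[120:240,210:310],None,fx=4,fy=4),cv2.resize(a[170:260,240:315],(400,480))]))
E
```

```text
[ 492.44502645 -105.86278594   70.44479275] [3.13975274e+00 6.43746285e-04 1.60906230e+00] 49.927575157830134 [ 0.41  0.7  -0.37  2.05  0.54  0.48 -0.33]
```

View pics/c8.png

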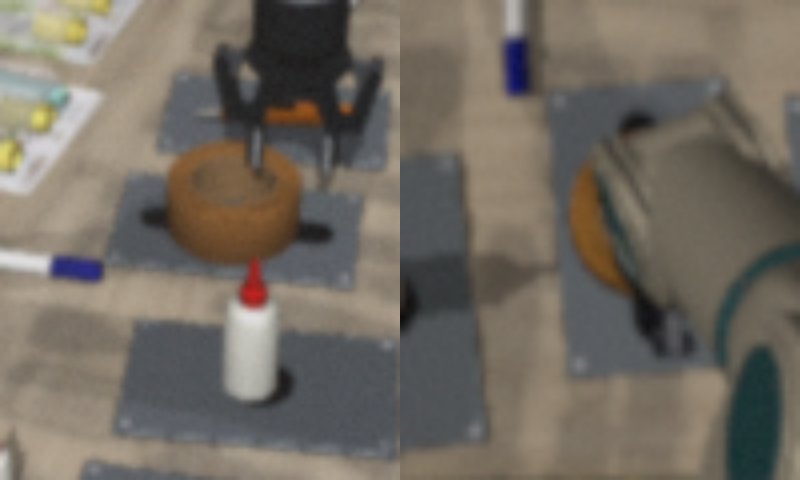

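{"api": "apply_moves", "payload": {
  "increments": [
    {"tx":0.003,"ty":0,"tz":-0.015,"rx":0,"ry":0,"rz":0,"claw":0.05},
    {"tx":0.003,"ty":0,"tz":-0.03,"rx":0,"ry":0,"rz":0,"claw":0.05},
    {"tx":0.003,"ty":0,"tz":-0.045,"rx":0,"ry":0,"rz":0,"claw":0.05},
    {"tx":0.003,"ty":0,"tz":-0.052,"rx":0,"ry":0,"rz":0,"claw":0.05},
    {"tx":0.003,"ty":0,"tz":-0.052,"rx":0,"ry":0,"rz":0,"claw":0.05},
    {"tx":0.003,"ty":0,"tz":-0.052,"rx":0,"ry":0,"rz":0,"claw":0.035},
    {"tx":0.003,"ty":0,"tz":-0.052,"rx":0,"ry":0,"rz":0,"claw":0.025},
    {"tx":0.003,"ty":0,"tz":-0.052,"rx":0,"ry":0,"rz":0,"claw":0.015},
    {"tx":0.003,"ty":0,"tz":-0.052,"rx":0,"ry":0,"rz":0,"claw":0.005},
    {"tx":0.003,"ty":0,"tz":-0.052,"rx":0,"ry":0,"rz":0,"claw":0.005},
    {"tx":0.003,"ty":0,"tz":-0.052,"rx":0,"ry":0,"rz":0,"claw":0.005},
    {"tx":0.003,"ty":0,"tz":-0.052,"rx":0,"ry":0,"rz":0,"claw":0.005}
  ]
}}

```text
clock: 16.45
eef_pos: [495.0, -106.2, 18.1]
tool_rot: [3.14, 0.001, 1.608]
force: [-1.3, -0.7, 6.4]
width: 17.0
```

```bash
python3 - <<'E'
from h import *
a=snap("top","t9.png"); b=snap("side","s9.png"); s=read_state(); print(s["eef_pos"],s["tool_rot"],s["width"],s["force"])
def edges(n):
    h=cv2.cvtColor(cv2.imread(f"pics/{n}.png"),cv2.COLOR_BGR2HSV)
    for v in (166,170,175,180):
        u=np.nonzero((h[v,230:300,1]>95)&(h[v,230:300,0]<20))[0]+230; print(v,u.min(),u.max()+1)
edges("s8"); edges("s9")
E
```

```text
[ 495.00785465 -106.18927205   18.08020085] [3.14037918e+00 6.15897276e-04 1.60848271e+00] 17.508142316559052 [-1.04433793 -0.46697567  5.27189518]
166 252 285
170 252 285
175 252 285
180 255 282
166 251 284
170 251 284
175 251 283
180 253 282
```

{"api": "apply_moves", "payload": {
  "increments": [
    {"tx":0,"ty":0,"tz":0.03,"rx":0,"ry":0,"rz":0,"claw":0.005},
    {"tx":0,"ty":0,"tz":0.07,"rx":0,"ry":0,"rz":0,"claw":0.005},
    {"tx":0,"ty":0,"tz":0.11,"rx":0,"ry":0,"rz":0,"claw":0.005},
    {"tx":0,"ty":0,"tz":0.15,"rx":0,"ry":0,"rz":0,"claw":0.005},
    {"tx":0,"ty":0.01,"tz":0.19,"rx":0,"ry":0,"rz":0,"claw":0.005},
    {"tx":-0.01,"ty":0.05,"tz":0.2,"rx":0,"ry":0,"rz":0,"claw":0.005},
    {"tx":-0.01,"ty":0.09,"tz":0.2,"rx":0,"ry":0,"rz":0,"claw":0.005},
    {"tx":-0.02,"ty":0.13,"tz":0.2,"rx":0,"ry":0,"rz":0,"claw":0.005},
    {"tx":-0.03,"ty":0.17,"tz":0.2,"rx":0,"ry":0,"rz":0,"claw":0.005},
    {"tx":-0.03,"ty":0.21,"tz":0.2,"rx":0,"ry":0,"rz":0,"claw":0.005},
    {"tx":-0.04,"ty":0.25,"tz":0.2,"rx":0,"ry":0,"rz":0,"claw":0.005},
    {"tx":-0.052,"ty":0.29,"tz":0.2,"rx":0,"ry":0,"rz":0,"claw":0.005}
  ]
}}

```text
clock: 17.75
eef_pos: [442.0, 185.5, 217.2]
tool_rot: [-3.141, 0.0, 1.608]
force: [-0.4, 1.3, -1.9]
width: 17.4
```

{"api": "apply_moves", "payload": {
  "increments": [
    {"tx":0,"ty":0.035,"tz":0,"rx":0,"ry":0,"rz":0,"claw":0.005},
    {"tx":0,"ty":0.073,"tz":0,"rx":0,"ry":0,"rz":0,"claw":0.005},
    {"tx":0,"ty":0.073,"tz":-0.04,"rx":0,"ry":0,"rz":0,"claw":0.005},
    {"tx":0,"ty":0.073,"tz":-0.08,"rx":0,"ry":0,"rz":0,"claw":0.005},
    {"tx":0,"ty":0.073,"tz":-0.12,"rx":0,"ry":0,"rz":0,"claw":0.005},
    {"tx":0,"ty":0.073,"tz":-0.16,"rx":0,"ry":0,"rz":0,"claw":0.005},
    {"tx":0,"ty":0.073,"tz":-0.18,"rx":0,"ry":0,"rz":0,"claw":0.005},
    {"tx":0,"ty":0.073,"tz":-0.18,"rx":0,"ry":0,"rz":0,"claw":0.005},
    {"tx":0,"ty":0.073,"tz":-0.18,"rx":0,"ry":0,"rz":0,"claw":0.005}
  ]
}}

```text
clock: 18.65
eef_pos: [442.4, 257.4, 37.5]
tool_rot: [-3.141, -0.0, 1.609]
force: [0.2, -0.2, -2.0]
width: 17.5
```

```bash
python3 - <<'E'
from h import *
b=snap("side","s10.png"); a=snap("top","t10.png"); s=read_state(); print(s["eef_pos"],s["tool_rot"],s["width"],s["force"])
cv2.imwrite("pics/c10.png",np.hstack([cv2.resize(b[190:300,200:315],None,fx=3.5,fy=3.5),cv2.resize(a[180:263,162:237],(348,385))]))
E
```

```text
[443.38554605 257.8597671   38.64396594] [ 3.13955323e+00 -1.55585957e-03  1.60880909e+00] 17.151254279217493 [-0.41557819  0.42367174 -2.34489798]
```

View pics/c10.png

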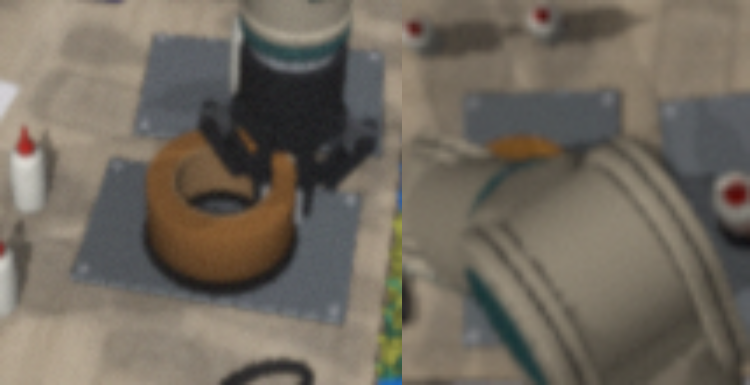

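```bash
python3 - <<'E'
from h import *
t=np.linspace(0,2*np.pi,73)
def circ(c,r,z): return proj("side",np.c_[c[0]+r*np.cos(t),c[1]+r*np.sin(t),np.full(73,z)])
b=cv2.imread("pics/s10.png"); h=cv2.cvtColor(b,cv2.COLOR_BGR2HSV)
# observed roll silhouette bottom / left / right
m=((h[...,0]<20)&(h[...,1]>130)&(h[...,2]>50)).astype(np.uint8); m[:190]=0;m[300:]=0;m[:,:235]=0;m[:,290:]=0
n,l,st,_=cv2.connectedComponentsWithStats(m); i=1+np.argmax(st[1:,4]); print("roll bbox l,t,r,b",st[i][:2],st[i][:2]+st[i][2:4])
s6=cv2.imread("pics/s10.png").max(2)
for dy in(0,5):
    e=circ((489,259.4+dy),57,26.5); f=circ((489,259.4+dy),57,74.5); print(dy,"pred roll l,r,bottom,top",min(e[:,0].min(),f[:,0].min()),max(e[:,0].max(),f[:,0].max()),e[:,1].max(),f[:,1].min())
# ring in s5 (unobscured front part)
g=cv2.imread("pics/s5.png").max(2); mm=(g<60).astype(np.uint8); mm[:240]=0;mm[280:]=0;mm[:,:235]=0;mm[:,295:]=0
v,u=np.nonzero(mm); print("ring l,r,b",u.min(),u.max()+1,v.max()+1)
e=circ((486.6,263.8),61,6); print("pred ring",e[:,0].min(),e[:,0].max(),e[:,1].max()); e=circ((489.8,258.6),61,6); print("pred ring true",e[:,0].min(),e[:,0].max(),e[:,1].max())
E
```

```text
roll bbox l,t,r,b [242 228] [284 270]
0 pred roll l,r,bottom,top 240.79640254390347 284.05610876737734 267.08045392397577 223.17828274615553
5 pred roll l,r,bottom,top 240.3654073394783 283.7812196495453 268.5580378559763 224.4266275743591
ring l,r,b 241 285 274
pred ring 240.11064524599195 284.7553952547749 274.8257641510424
pred ring true 239.40329168815197 283.86961243301437 273.0776489023988
```

{"api": "apply_moves", "payload": {
  "increments": [
    {"tx":-0.002,"ty":-0.003,"tz":-0.01,"rx":0,"ry":0,"rz":0,"claw":0.005},
    {"tx":-0.002,"ty":-0.003,"tz":-0.017,"rx":0,"ry":0,"rz":0,"claw":0.005},
    {"tx":-0.002,"ty":-0.003,"tz":-0.02,"rx":0,"ry":0,"rz":0,"claw":0.005},
    {"tx":-0.002,"ty":-0.003,"tz":-0.02,"rx":0,"ry":0,"rz":0,"claw":0.005},
    {"tx":-0.002,"ty":-0.003,"tz":-0.02,"rx":0,"ry":0,"rz":0,"claw":0.05},
    {"tx":-0.002,"ty":-0.003,"tz":-0.02,"rx":0,"ry":0,"rz":0,"claw":0.05},
    {"tx":-0.002,"ty":-0.003,"tz":-0.02,"rx":0,"ry":0,"rz":0,"claw":0.05},
    {"tx":-0.002,"ty":-0.003,"tz":-0.02,"rx":0,"ry":0,"rz":0,"claw":0.05},
    {"tx":-0.002,"ty":-0.003,"tz":0.02,"rx":0,"ry":0,"rz":0,"claw":0.05},
    {"tx":-0.002,"ty":-0.003,"tz":0.06,"rx":0,"ry":0,"rz":0,"claw":0.05},
    {"tx":-0.002,"ty":-0.003,"tz":0.11,"rx":0,"ry":0,"rz":0,"claw":0.05},
    {"tx":-0.002,"ty":-0.003,"tz":0.16,"rx":0,"ry":0,"rz":0,"claw":0.05}
  ]
}}

```text
clock: 19.95
eef_pos: [440.0, 253.9, 198.8]
tool_rot: [-3.14, 0.0, 1.609]
force: [1.0, 0.2, 0.9]
width: 49.9
```

{"api": "apply_moves", "payload": {
  "increments": [
    {"tx":0.005,"ty":-0.045,"tz":0,"rx":0,"ry":0,"rz":-1.3,"claw":0.055},
    {"tx":0.01,"ty":-0.09,"tz":0,"rx":0,"ry":0,"rz":-2.6,"claw":0.055},
    {"tx":0.02,"ty":-0.135,"tz":0,"rx":0,"ry":0,"rz":-4,"claw":0.055},
    {"tx":0.025,"ty":-0.18,"tz":0,"rx":0,"ry":0,"rz":-5.3,"claw":0.055},
    {"tx":0.03,"ty":-0.225,"tz":0,"rx":0,"ry":0,"rz":-6.6,"claw":0.055},
    {"tx":0.04,"ty":-0.27,"tz":0,"rx":0,"ry":0,"rz":-8,"claw":0.055},
    {"tx":0.045,"ty":-0.315,"tz":0,"rx":0,"ry":0,"rz":-9.4,"claw":0.055},
    {"tx":0.05,"ty":-0.36,"tz":0,"rx":0,"ry":0,"rz":-10.8,"claw":0.055},
    {"tx":0.06,"ty":-0.405,"tz":0,"rx":0,"ry":0,"rz":-12.2,"claw":0.055},
    {"tx":0.065,"ty":-0.45,"tz":0,"rx":0,"ry":0,"rz":-13.6,"claw":0.055},
    {"tx":0.07,"ty":-0.495,"tz":0,"rx":0,"ry":0,"rz":-15,"claw":0.055},
    {"tx":0.0745,"ty":-0.527,"tz":0,"rx":0,"ry":0,"rz":-16.72,"claw":0.055}
  ]
}}

```text
clock: 21.15
eef_pos: [514.4, -276.7, 197.1]
tool_rot: [3.14, 0.0, 0.141]
force: [-0.2, 1.3, 0.2]
width: 55.2
```

{"api": "apply_moves", "payload": {
  "increments": [
    {"tx":0,"ty":0,"tz":-0.04,"rx":0,"ry":0,"rz":0,"claw":0.055},
    {"tx":0,"ty":0,"tz":-0.08,"rx":0,"ry":0,"rz":0,"claw":0.055},
    {"tx":0,"ty":0,"tz":-0.12,"rx":0,"ry":0,"rz":0,"claw":0.055},
    {"tx":0,"ty":0,"tz":-0.12,"rx":0,"ry":0,"rz":0,"claw":0.055},
    {"tx":0,"ty":0,"tz":-0.12,"rx":0,"ry":0,"rz":0,"claw":0.055}
  ]
}}

```text
clock: 21.65
eef_pos: [514.9, -272.6, 77.3]
tool_rot: [-3.141, 0.001, 0.15]
force: [-0.1, -1.0, 0.7]
width: 55.2
```

```bash
python3 - <<'E'
from h import *
a=snap("top","t11.png"); b=snap("side","s11.png"); s=read_state(); print(s["eef_pos"],s["tool_rot"],s["width"],s["force"])
print("roll z54",blobs("top",a,54,(8,90,40),(20,255,255),1500,box=(400,580,170,330)))
print(tiles("top",a))
h=cv2.cvtColor(a,cv2.COLOR_BGR2HSV)[205:240,220:250]; m=((h[...,0]<7)|(h[...,0]>172))&(h[...,1]>110); v,u=np.nonzero(m); print(len(u),ray("top",[u.mean()+220,v.mean()+205],118))
cv2.imwrite("pics/c11.png",np.hstack([cv2.resize(b[130:290,190:330],None,fx=3.5,fy=3.5),cv2.resize(a[190:255,170:260],(300,217),interpolation=cv2.INTER_CUBIC).repeat(1,0) if 0 else cv2.copyMakeBorder(cv2.resize(a[190:255,170:260],(300,217)),0,560-217,0,0,0)]))
E
```

```text
[ 516.59405919 -273.41831831   79.40531794] [ 3.13960003e+00 -3.09694793e-03  1.49994771e-01] 54.684906801370865 [-0.55076942 -0.24008161 -0.21791611]
roll z54 [(481.0, 258.0, 118, 116, np.float32(-1.571))]
[(np.float64(484.86), np.float64(256.051), np.float64(0.008), np.float64(-0.332)), (np.float64(480.769), np.float64(87.333), np.float64(0.082), np.float64(-0.474)), (np.float64(532.238), np.float64(-103.2), np.float64(0.041), np.float64(-0.508)), (np.float64(526.056), np.float64(-269.071), np.float64(0.099), np.float64(-0.278))]
16 [[484.45196557  90.17980021 118.        ]]
```

View pics/c11.png

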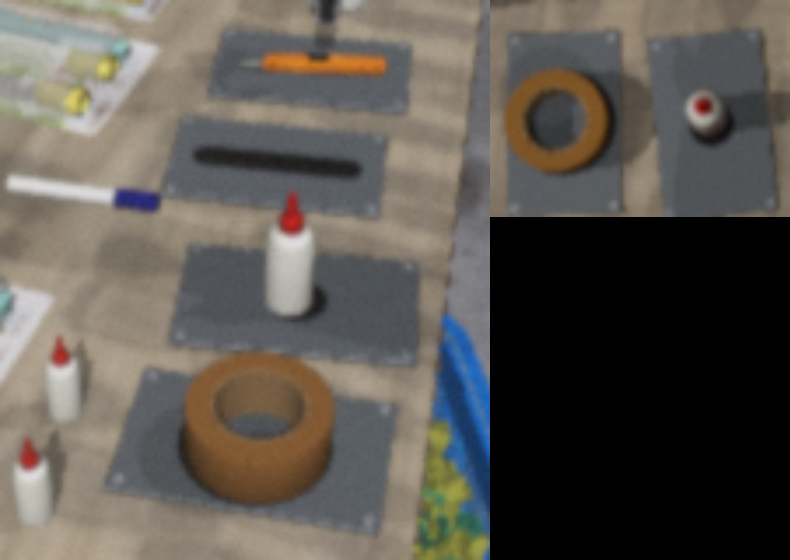

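Roll in the top frame is about (−4,+1) mm off its ring's centre and the bottle about (+4,+3) mm off its disc. Both are well inside 15 mm. Next I'll re-grip the cutter at its known release pose.

{"api": "apply_moves", "payload": {
  "increments": [
    {"tx":0,"ty":0,"tz":-0.03,"rx":0,"ry":0,"rz":0,"claw":0.055},
    {"tx":0,"ty":0,"tz":-0.05,"rx":0,"ry":0,"rz":0,"claw":0.055},
    {"tx":0,"ty":0,"tz":-0.065,"rx":0,"ry":0,"rz":0,"claw":0.055},
    {"tx":0,"ty":0,"tz":-0.069,"rx":0,"ry":0,"rz":0,"claw":0.055},
    {"tx":0,"ty":0,"tz":-0.069,"rx":0,"ry":0,"rz":0,"claw":0.04},
    {"tx":0,"ty":0,"tz":-0.069,"rx":0,"ry":0,"rz":0,"claw":0.02},
    {"tx":0,"ty":0,"tz":-0.069,"rx":0,"ry":0,"rz":0,"claw":0.005},
    {"tx":0,"ty":0,"tz":-0.069,"rx":0,"ry":0,"rz":0,"claw":0.005},
    {"tx":0,"ty":0,"tz":-0.069,"rx":0,"ry":0,"rz":0,"claw":0.005},
    {"tx":0,"ty":0,"tz":-0.069,"rx":0,"ry":0,"rz":0,"claw":0.005},
    {"tx":0,"ty":0,"tz":-0.069,"rx":0,"ry":0,"rz":0,"claw":0.005}
  ]
}}

```text
clock: 22.85
eef_pos: [516.0, -273.3, 9.8]
tool_rot: [3.14, -0.002, 0.15]
force: [-0.1, 0.3, 7.0]
width: 18.0
```

{"api": "apply_moves", "payload": {
  "increments": [
    {"tx":0,"ty":0,"tz":0.03,"rx":0,"ry":0,"rz":0,"claw":0.005},
    {"tx":0,"ty":0,"tz":0.06,"rx":0,"ry":0,"rz":0,"claw":0.005},
    {"tx":0,"ty":0.03,"tz":0.07,"rx":0,"ry":0,"rz":-0.3,"claw":0.005},
    {"tx":0.003,"ty":0.07,"tz":0.07,"rx":0,"ry":0,"rz":-0.7,"claw":0.005},
    {"tx":0.005,"ty":0.11,"tz":0.07,"rx":0,"ry":0,"rz":-1.15,"claw":0.005},
    {"tx":0.008,"ty":0.15,"tz":0.07,"rx":0,"ry":0,"rz":-1.15,"claw":0.005},
    {"tx":0.008,"ty":0.1705,"tz":0.07,"rx":0,"ry":0,"rz":-1.15,"claw":0.005},
    {"tx":0.008,"ty":0.1705,"tz":0.05,"rx":0,"ry":0,"rz":-1.15,"claw":0.005},
    {"tx":0.008,"ty":0.1705,"tz":0.03,"rx":0,"ry":0,"rz":-1.15,"claw":0.005},
    {"tx":0.008,"ty":0.1705,"tz":0.01,"rx":0,"ry":0,"rz":-1.15,"claw":0.005},
    {"tx":0.008,"ty":0.1705,"tz":0.003,"rx":0,"ry":0,"rz":-1.15,"claw":0.005},
    {"tx":0.008,"ty":0.1705,"tz":0.001,"rx":0,"ry":0,"rz":-1.15,"claw":0.005}
  ]
}}

```text
clock: 24.05
eef_pos: [522.3, -102.1, 9.7]
tool_rot: [-3.141, 0.002, 0.05]
force: [-5.7, 1.0, 19.4]
width: 17.8
```

{"api": "apply_moves", "payload": {
  "increments": [
    {"tx":0,"ty":0,"tz":-0.0005,"rx":0,"ry":0,"rz":0,"claw":0.005},
    {"tx":0,"ty":0,"tz":-0.0005,"rx":0,"ry":0,"rz":0,"claw":0.005}
  ]
}}

```text
clock: 24.25
eef_pos: [523.1, -102.4, 9.7]
tool_rot: [3.142, -0.0, 0.049]
force: [-0.9, 0.5, 2.5]
width: 18.1
```

Contact made. I'm releasing, rising and backing off so I can check.

{"api": "apply_moves", "payload": {
  "increments": [
    {"tx":0,"ty":0,"tz":0,"rx":0,"ry":0,"rz":0,"claw":0.05},
    {"tx":0,"ty":0,"tz":0,"rx":0,"ry":0,"rz":0,"claw":0.05},
    {"tx":0,"ty":0,"tz":0,"rx":0,"ry":0,"rz":0,"claw":0.05},
    {"tx":0,"ty":0,"tz":0,"rx":0,"ry":0,"rz":0,"claw":0.05},
    {"tx":0,"ty":0,"tz":0.03,"rx":0,"ry":0,"rz":0,"claw":0.05},
    {"tx":0,"ty":0,"tz":0.07,"rx":0,"ry":0,"rz":0,"claw":0.05},
    {"tx":0,"ty":0,"tz":0.12,"rx":0,"ry":0,"rz":0,"claw":0.05},
    {"tx":0,"ty":0,"tz":0.17,"rx":0,"ry":0,"rz":0,"claw":0.05},
    {"tx":0,"ty":-0.04,"tz":0.19,"rx":0,"ry":0,"rz":0,"claw":0.05},
    {"tx":0,"ty":-0.09,"tz":0.19,"rx":0,"ry":0,"rz":0,"claw":0.05},
    {"tx":0,"ty":-0.14,"tz":0.19,"rx":0,"ry":0,"rz":0,"claw":0.05},
    {"tx":0,"ty":-0.19,"tz":0.19,"rx":0,"ry":0,"rz":0,"claw":0.05}
  ]
}}

```text
clock: 25.45
eef_pos: [522.9, -294.1, 199.4]
tool_rot: [3.141, -0.001, 0.05]
force: [1.3, -0.3, -0.6]
width: 49.8
```

{"api": "apply_moves", "payload": {
  "increments": [
    {"tx":-0.01,"ty":-0.04,"tz":0,"rx":0,"ry":0,"rz":0,"claw":0.05},
    {"tx":-0.02,"ty":-0.08,"tz":0,"rx":0,"ry":0,"rz":0,"claw":0.05},
    {"tx":-0.02,"ty":-0.08,"tz":0,"rx":0,"ry":0,"rz":0,"claw":0.05},
    {"tx":-0.02,"ty":-0.08,"tz":0,"rx":0,"ry":0,"rz":0,"claw":0.05}
  ]
}}

```text
clock: 25.85
eef_pos: [502.1, -373.4, 198.4]
tool_rot: [-3.141, 0.001, 0.047]
force: [0.4, 0.4, -0.2]
width: 49.9
```

```bash
python3 - <<'E'
from h import *
a=snap("top","t12.png"); b=snap("side","s12.png"); s=read_state(); print(s["eef_pos"],s["force"])
for n,im in (("top",a),("side",b)):
    print(n,"cut",blobs(n,im,18,(5,120,90),(22,255,255),800,box=(420,640,-150,-50),k=3)); print(tiles(n,im))
t=rect("top",a,6,360,660,-380,340,1.1); q=cv2.resize(b[110:290,180:340],None,fx=1.9,fy=1.9,interpolation=cv2.INTER_CUBIC)
c=np.zeros((t.shape[0]+q.shape[0],max(t.shape[1],q.shape[1]),3),np.uint8); c[:t.shape[0],:t.shape[1]]=t; c[t.shape[0]:,:q.shape[1]]=q; print(c.shape)
cv2.imwrite("pics/c12.png",c[:600])
E
```

```text
[ 503.57775243 -370.67080213  198.62070631] [-0.38243039  0.30375206 -0.25587077]
top cut [(516.6, -104.9, 132, 24, np.float32(0.043))]
[(np.float64(484.977), np.float64(256.029), np.float64(0.001), np.float64(-0.332)), (np.float64(480.706), np.float64(87.33), np.float64(0.082), np.float64(-0.475)), (np.float64(531.433), np.float64(-103.266), np.float64(0.052), np.float64(-0.43)), (np.float64(523.917), np.float64(-276.034), np.float64(0.059), np.float64(-0.516))]
side cut [(519.0, -93.4, 132, 38, np.float32(0.059))]
[(np.float64(486.564), np.float64(266.778), np.float64(0.012), np.float64(-0.274)), (np.float64(482.758), np.float64(94.074), np.float64(0.082), np.float64(-0.462)), (np.float64(533.208), np.float64(-95.634), np.float64(0.051), np.float64(-0.366)), (np.float64(525.068), np.float64(-267.675), np.float64(0.058), np.float64(-0.508))]
(615, 655, 3)
```

View pics/c12.png

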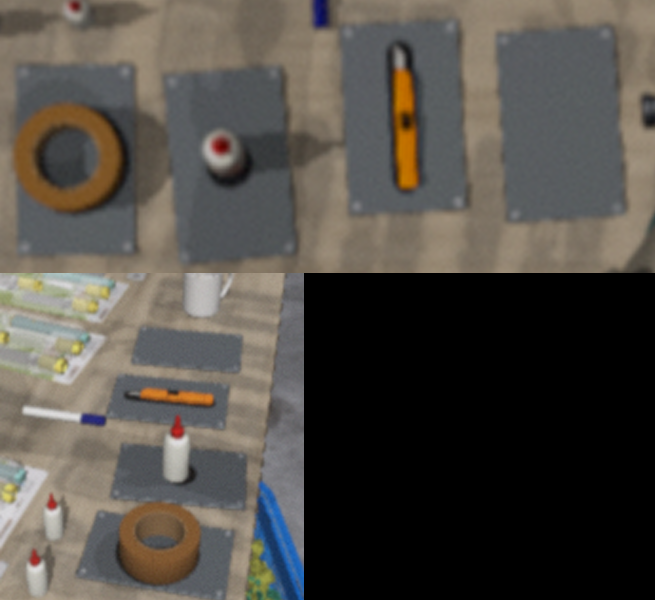

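```bash
python3 -c "
from cell import *
print(finish_job())"
```

```text
the job is handed in; nothing more can be done
None
```

All three tools are on their own outlines, and I handed the job in at about 26 s of the 104 s allowed. I parked the cutter on the blank tile, moved the bottle to the glue tile and the roll to the tape tile, then put the cutter on its bar.

| Tool | Offset from its tile's centre (top camera) | Allowed |
|---|---|---|
| Cutter | about 1 mm; angle within 0.01 rad of the bar | 15 mm, 0.17 rad |
| Roll | about 4 mm | 15 mm |
| Bottle | about 5 mm | 15 mm |

In the last pictures all three are released, the bottle is upright and the roll lies flat. The gripper is clear, near z = 200 mm. The mug, scissors and marker were not touched; only the marker and part of the mug show in my last views.

- **Camera disagreement:** The side camera put the tiles 6–10 mm further in +y than the top camera, and grasp contact showed the top camera reads about 5 mm low in x. I placed each tool by its distance from its tile in the same picture, so this bias should largely cancel.
- **Bottle shift:** The bottle moved about 5 mm when I released it. I left it because it is well inside the tolerance.

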